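Reset the tripped lamp controller over its screen

ROBOT

A 6-joint arm with a two-finger parallel gripper is mounted at the origin on a cart in front of the work surface, level with it; the furniture and walls round the work are solid. World frame = base frame: x ahead of the robot, y to its left, z up, the work surface at z = 0. Lengths are in m, angles in rad, forces in N, time in s.
With the tool pointing down it reaches from about 0.4 to 0.825 m from the base axis. Payload 7 kg.
Tool frame: the origin (TCP) lies at the very end of the fingers, on their centre line; the grasp point (between the pads) lies 19 mm behind it; y points along the fingers, x is the direction in which the jaws open and shut, and the axes are right-handed (so a half turn about y gives the same grasp; the last joint's range is limited). The gripper opens to 85 mm and grips with 20 to 120 N. Pads are 22 mm wide; open, the fingers measure 114 mm over their backs; the gripper's body (76 mm by 85 mm) begins 54 mm behind the grasp point. The pads swing forward as they close: fully open they stand 13 mm farther back than shut.
Start: joints at [1.559, 0.359, 0.012, 0, -1.224, -0.288], TCP at [0.199, 0.645, 0.231] pointing down, gripper open.
Joint ranges: [-3.07, 3.07], [-1.43, 2.12], [-1.02, 1.25], [-3.03, 1.67], [-3.05, -0], [-3.03, 3.03]. Speed limits (rad/s): [2.39, 2.39, 3.01, 3.14, 3.14, 3.14].

INTERFACE

Orientations are given as a unit quaternion [x, y, z, w].
In Python, from rig import manip gives the robot as it stands.
- The arm moves only by the tool move_arm, never from a script. Its argument "steps" is text: rows parted by semicolons, each of 4 numbers parted by spaces: the shift along the tool's x, y, z in m, then the turn about the tool's y in rad. A call has 1 to 8 rows; each row is the pose to reach, as a shift and turn from the pose commanded when the call began, along the tool's axes at that moment; what a row does not reach only later rows make up. A row lasts 1/10 s, in which the tool goes at most 50 mm and 8.59 degrees, less where a joint would pass 70% of its speed; a pose out of reach is approached as far as the arm can. A call with a gripper value outside its range is refused whole. "grip" is the closure, from 0 (fully open) to 1 (shut), set as the call begins (left out, the last holds). The fingers move at their own pace and stop on an object; "grip_force" is the grip in N (left out, the last holds). Time passes only in rows, so rows that repeat a pose let the fingers close. It gives the time, the measured TCP pose, the force and the opening at its end, in the units of the state.
- manip.sense(): the state, without advancing time (a new reading comes with each control period).
- manip.capture(name): name is "scene" or "top"; returns a dict with "pixels" (384x512x3 uint8, red, green, blue), "z_map" (384x512 float32, m along the optical axis (not along the pixel's ray), 0 where there is no reading), "K" (3x3 intrinsics, pixels), "R" (3x3) and "t" (3): a world point X has camera coordinates R X + t. Camera axes: x right, y down, z forward; pixel columns grow to the right and rows downward; lengths in m; the calibration is good to about 2 mm. A picture is of the moment at which its call begins.
- manip.job_done(): hands the job in, once; it reports no verdict.
The state is a dict: "time_s": time; "q": joint angles; "joint_velocities": joint speeds; "effort": joint torques, N m; "ee_pos": TCP position; "tool_rot": TCP orientation; "contact_force": force on the tool from outside, world axes, zero at the start; "moment": the same for the moment, N m; "gripper_width": finger opening in m.
Only numpy, scipy, OpenCV 4.12 (cv2) and the standard library are available. Lean on these libraries where they do the work, as an engineer would, in place of code of your own. Each camera call takes 0.05 s, during which the arm holds its last target.

TASK

The lamp controller behind the amber screen has tripped. Take the bent rod from its rest by the blue grip, reach over the screen with it and draw the red reset slide toward the screen right up to its stop, then keep pulling on it there with a steady 10 N or so for two seconds (it resets only if held between about 7 and 14 N, and more than 22 N damages it). Leave the slide home and lay the rod back in its rest as you found it; never push on the screen, use only the rod on the slide, and leave everything else where it stands.

Things in the scene. Friction and masses are not known exactly. Their poses are not given: they have to be found in the camera images.
- bent_rod: Loose tool, about 0.16 kg. Origin: on the axis of its 8 mm steel rod, under the grip's middle. Upright blue grip, 20 mm along x, 32 mm along y, z = -4 to +62 mm; hold it by its +x and -x faces, fingertips at z = +10 mm or higher (the rod leaves at +x). The rod runs along +x to x = 160 mm, bends square down (-z) and ends at z = -79 mm. z is up in the rest.
- rod_grip (a point): Point in the blue grip on its centre line, 40 mm above the rod's axis (22 mm below the grip's top): a good place to hold. Axes as the rod's.
- rod_tip (a point): Centre of the round end (radius 4 mm) of the rod's downward leg, at (160, 0, -75) mm in the rod's frame; the leg above it is straight and 8 mm thick for 65 mm.
- rod_rest: Grey rest fixed to the bench, base 170 x 80 x 8 mm. Origin: on the bench under the seat; x points from seat to fork. Seat 50 x 52 mm, floor at z = 94 mm, cheeks 40 mm apart up to z = 106 mm. Fork at x = 110 mm: floor z = 94 mm, flared lips about 12 mm apart, up to 110 mm. The rod's origin lies at about (0, 0, 98) mm here, axes parallel, its bent end hanging beyond the fork.
- controller: Grey box on a dark plate (150 x 190 mm) fixed to the bench, the amber screen at the plate's front. Origin: on the bench under the screen's middle. x points from the screen (robot's side) to the box behind it, y along the screen, z up. Box top 94 x 120 mm, centred at x = 80 mm, at z = 52 mm. The red slide runs on it along y = 0.
- screen: Amber clear sheet with an aluminium top edge, fixed upright on the controller's plate: 8 mm thick, 200 mm wide along y, top at z = 115 mm. Origin and axes as the controller's.
- slide_back (a point): Middle of the red slide's back face (turned away from the screen), on which the rod pulls. In the controller's frame y = 0, z = 71 mm, and x, which shrinks as the slide is drawn home, starts between 64 and 94 mm; the home stop differs each time, anywhere from x = 48 to 64 mm, and 16 to 30 mm from the start: it cannot be seen or read, only felt. Axes as the controller's.
- reset_slide: The red slide on the box: paddle 8 mm thick along x, 38 mm wide along y, from z = 58 to 84 mm over the bench; lips at its sides, 30 mm apart, stand back 6 mm from its back face and keep the rod from slipping off. Origin: under the paddle at the box top; axes as the controller's. About 4 N moves it; it stays where it is left. Its home stop is hard: there it moves no more and the pull rises.
- conical_flask_1: Glass conical flask, 63 mm wide, 108 mm high, right back: leave alone. Origin at the centre of its underside.
- slide_box: Flat blue box, 90 x 98 x 32 mm, left: leave alone. Origin at the centre of its underside.
- sample_jar: White-lidded jar, 50 mm wide, 53 mm high, right front: leave alone. Origin at the centre of its underside.
- beaker: Clear beaker, 55 mm wide, 62 mm high, left back: leave alone. Origin at the centre of its underside.
- dropper: White dropper bottle with red cap, 33 mm wide, 104 mm high, right: leave alone. Origin at the centre of its underside.

How it is judged:
By the outcome, as a careful person would: the job done as asked, in the order asked, and still so for the second after the job is handed in, with the robot touching nothing.
It also fails if it takes over 72 s, if anything falls off the work surface, if the arm or the gripper's body presses on something with over 40 N, if the wrist force passes 120 N, or if a joint passes its speed limit or range.

## Working session

There is one attempt and no reset: what is moved stays moved. The work goes in short steps, Python scripts to look and compute and a tool call to move; the robot and the scene stay as the last step left them, time stands still between calls to the robot, and variables do not carry over. Pictures are saved under pics/ and viewed, and the job is handed in when it is done.

Besides the shell and the picture viewer there is one more tool, called after "Emit:" in YAML: its name, and indented under it one key for each argument. move_arm: Moves the arm, as the interface text tells. Its arguments: {"type":"object","properties":{"steps":{"type":"string"},"grip":{"type":"number"},"grip_force":{"type":"number"}},"required":["steps"]}

```bash
ls; mkdir -p pics
python3 - <<'E'
from rig import manip
import cv2,numpy as np
print(manip.sense())
for n in("scene","top"):
    c=manip.capture(n)
    np.savez(f"{n}0.npz",**c)
    cv2.imwrite(f"pics/{n}0.png",c["pixels"][:,:,::-1])
    print(n,c["K"],c["R"],c["t"],-c["R"].T@c["t"])
E
```

```text
pics
{'time_s': 0.0, 'q': array([ 1.55908714e+00,  3.59403450e-01,  1.10785979e-02, -3.11593575e-04,
       -1.22410910e+00, -2.88087512e-01]), 'joint_velocities': array([ 0.00098328,  0.00102269,  0.00059308, -0.00091921, -0.00076414,
        0.00096732]), 'effort': array([ 2.17392779e-03, -5.83325994e+01,  2.93413085e+01,  6.93650365e+00,
       -6.05894122e-03, -2.56163304e-05]), 'ee_pos': array([0.19924984, 0.64443059, 0.23036851]), 'tool_rot': array([ 0.42012572, -0.56868457,  0.56948346, -0.41926224]), 'contact_force': array([ 0.51888586, -0.12918245, -0.15511174]), 'moment': array([-0.02891681, -0.00483029,  0.01270879]), 'gripper_width': 0.08537709488060506}
scene [[462.62088772   0.         262.35542665]
 [  0.         462.62088772 196.13173785]
 [  0.           0.           1.        ]] [[ 0.55831282 -0.82958092 -0.00907163]
 [-0.59412782 -0.39217181 -0.70229154]
 [ 0.57905003  0.39748808 -0.71183165]] [-0.26078702  0.46616646  1.10699699] [-0.21844344 -0.47354469  1.11301449]
top [[402.18596016   0.         258.12321552]
 [  0.         402.18596016 189.82117093]
 [  0.           0.           1.        ]] [[ 2.00041281e-02 -9.99796128e-01  2.74548991e-03]
 [-9.95779415e-01 -2.01696288e-02 -8.95351530e-02]
 [ 8.95722747e-02 -9.42829670e-04 -9.95979879e-01]] [0.06834359 0.58054306 1.51442825] [0.4410749  0.08146684 1.56013144]
```

View pics/scene0.png

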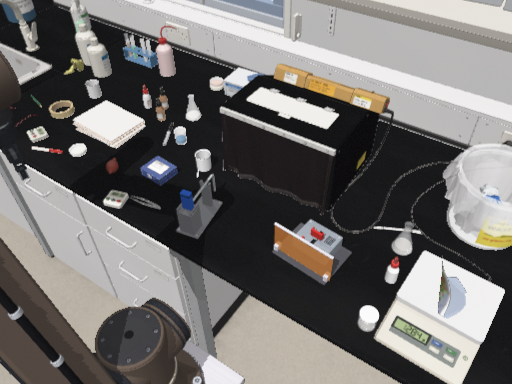

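View pics/top0.png

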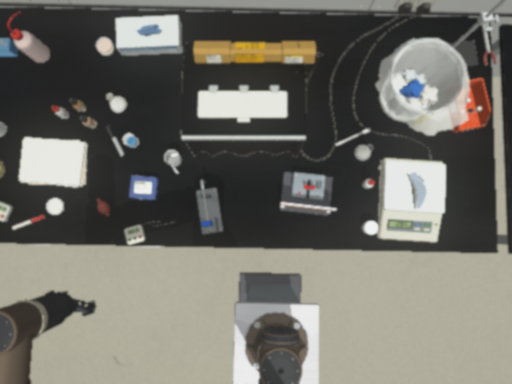

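```bash
cat > h.py <<'E'
import numpy as np,cv2
def load(f): return dict(np.load(f))
def pts(c):
    z=c["z_map"].astype(float);v,u=np.mgrid[:384,:512]
    K=c["K"];X=np.stack([(u-K[0,2])/K[0,0]*z,(v-K[1,2])/K[1,1]*z,z],-1)
    return (X-c["t"])@c["R"]
def ray(c,u,v,h):
    d=c["R"].T@np.linalg.solve(c["K"],[u,v,1.]);o=-c["R"].T@c["t"]
    return o+d*(h-o[2])/d[2]
def proj(c,X):
    x=c["K"]@(c["R"]@np.asarray(X,float)+c["t"]);return x[:2]/x[2]
def crop(c,name,u0,u1,v0,v1,s):
    im=cv2.resize(c["pixels"][v0:v1,u0:u1,::-1],None,fx=s,fy=s,interpolation=cv2.INTER_CUBIC);cv2.imwrite(name,im)
E
python3 - <<'E'
from h import *
s=load("scene0.npz");t=load("top0.npz")
crop(s,"pics/s_rest.png",165,235,165,245,7)
crop(s,"pics/s_ctl.png",260,360,210,285,7)
crop(t,"pics/t_both.png",185,345,165,240,5)
for n,c in(("s",s),("t",t)):
    P=pts(c);hsv=cv2.cvtColor(c["pixels"],cv2.COLOR_RGB2HSV)
    reg=(P[...,0]>.3)&(P[...,0]<.75)&(P[...,1]>-.35)&(P[...,1]<.4)&(c["z_map"]>0)
    blue=reg&(hsv[...,0]>100)&(hsv[...,0]<130)&(hsv[...,1]>150)
    red=reg&((hsv[...,0]<6)|(hsv[...,0]>174))&(hsv[...,1]>150)
    for k,m in(("blue",blue),("red",red)):
        nn,l,st,ce=cv2.connectedComponentsWithStats(m.astype(np.uint8))
        for i in range(1,nn):
            if st[i,4]>5:print(n,k,st[i],ce[i],np.median(P[l==i],0).round(3),P[l==i].min(0).round(3),P[l==i].max(0).round(3))
E
```

```text
s blue [179 189  15  21 226] [186.38495575 198.7699115 ] [0.441 0.252 0.135] [ 0.433  0.238 -0.008] [0.574 0.4   0.162]
s red [311 228  13  12  82] [316.65853659 233.84146341] [ 0.584 -0.111  0.076] [ 0.579 -0.131  0.048] [ 0.618 -0.093  0.085]
s red [391 259   8   9  52] [394.34615385 263.        ] [ 0.607 -0.343  0.077] [ 0.6   -0.35  -0.005] [ 0.684 -0.319  0.098]
t blue [202 221   9   5  33] [205.93939394 223.24242424] [0.448 0.258 0.161] [0.441 0.244 0.155] [0.455 0.273 0.167]
t red [305 186   9   3  16] [308.1875 186.8125] [ 0.588 -0.103  0.084] [ 0.586 -0.122  0.07 ] [ 0.592 -0.093  0.09 ]
```

View pics/s_rest.png

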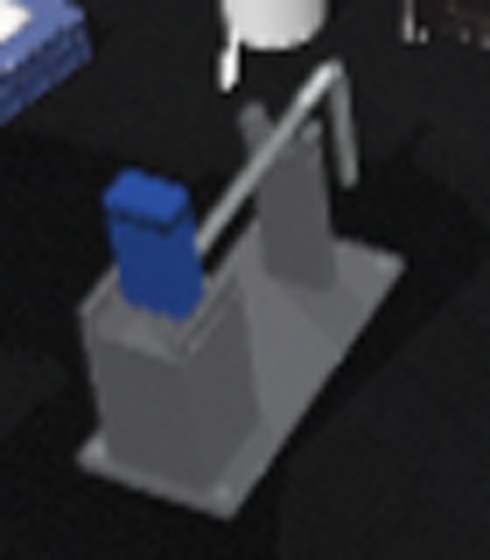

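View pics/s_ctl.png

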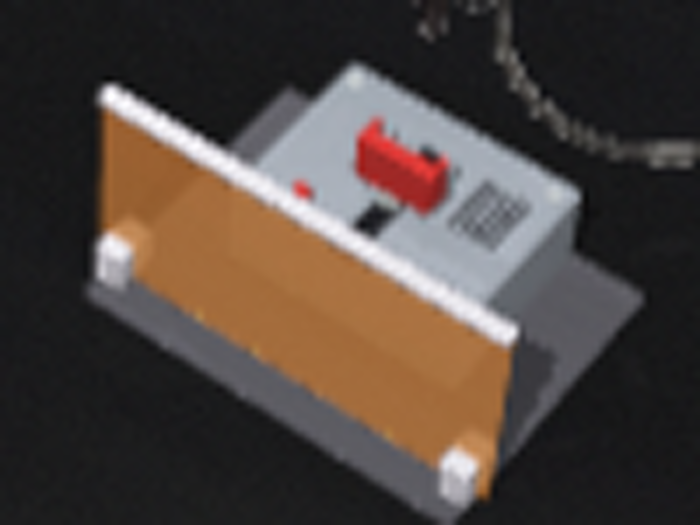

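View pics/t_both.png

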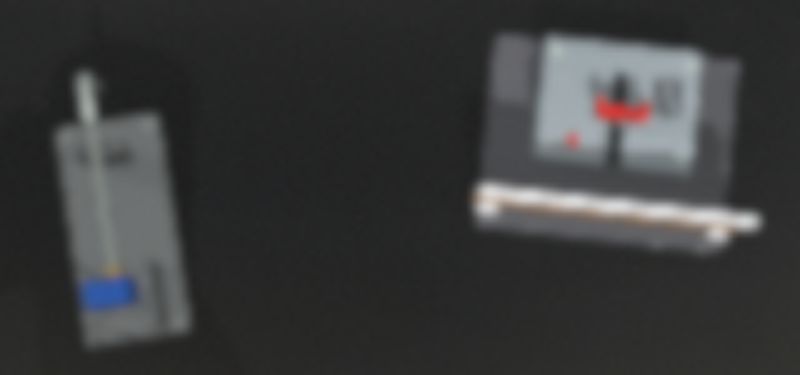

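Run:
```python
from h import *
s=load("scene0.npz");t=load("top0.npz")
S=lambda x,y,u0,v0,k:(x/k+u0-.5+.5/k,y/k+v0-.5+.5/k)
# bright mask of screen edge, by points at height ~.115
for n,c,box in(("s",s,(268,342,215,265)),("t",t,(275,345,195,215))):
    P=pts(c);g=c["pixels"].min(2);m=np.zeros((384,512),bool);u0,u1,v0,v1=box
    m[v0:v1,u0:u1]=(g[v0:v1,u0:u1]>(170 if n=="s" else 150))
    m&=(P[...,2]>.09)
    nn,l,st,ce=cv2.connectedComponentsWithStats(m.astype(np.uint8))
    i=1+np.argmax(st[1:,4]);v,u=np.nonzero(l==i)
    W=np.array([ray(c,a,b,.115) for a,b in zip(u,v)])[:,:2]
    mu=W.mean(0);d=np.linalg.svd(W-mu)[2][0];d*=np.sign(d[1]) ;p=(W-mu)@d
    mid=mu+d*(p.min()+p.max())/2
    print(n,"screen mid",mid,"len",np.ptp(p),"yaw of y-axis",np.degrees(np.arctan2(-d[0],d[1])),len(u))
    # box top by height
    m=(P[...,2]>.046)&(P[...,2]<.058)&(P[...,0]>.5)&(P[...,0]<.75)&(P[...,1]>-.25)&(P[...,1]<.05)&(c["z_map"]>0)
    Q=P[m][:,:2].astype(np.float32);r=cv2.minAreaRect(Q);print(" box",r,np.median(P[m][:,2]))
    # blue top
    hsv=cv2.cvtColor(c["pixels"],cv2.COLOR_RGB2HSV)
    reg=(P[...,0]>.4)&(P[...,0]<.5)&(P[...,1]>.2)&(P[...,1]<.3)
    b=reg&(hsv[...,0]>100)&(hsv[...,0]<130)&(hsv[...,1]>120)&(P[...,2]>.153)
    vu=np.argwhere(b);W=np.array([ray(c,q[1],q[0],.160)[:2] for q in vu],np.float32);print(" blue top",cv2.minAreaRect(W),np.median(P[b],0),len(vu))
# hand points scene
for nm,(x,y),h in (("boxback L",(355,62),.052),("boxback R",(580,190),.052),("scrL",(103,93),.115),("scrR",(516,333),.115)):
    print(nm,ray(s,*S(x,y,260,210,7),h))
for nm,(x,y),h in (("boxback L",(545,35),.052),("boxback R",(703,50),.052),("front L",(537,157),.052),("front R",(693,172),.052),("scrL",(475,192),.115),("scrR",(760,222),.115),
  ):
    print("top",nm,ray(t,*S(x,y,185,165,5),h))
for nm,(x,y),h in (("base0",(55,127),.008),("b1",(160,113),.008),("b2",(190,330),.008),("b3",(86,348),.008),("rodend",(85,75),.098),("rodgrip",(110,268),.098)):
    print("top rest",nm,ray(t,*S(x,y,185,165,5),h))
for nm,(x,y),h in (("base near",(230,515),.008),("base left",(80,462),.008),("base right",(402,262),.008),("rodbend",(330,68),.100),("rod at grip",(205,240),.098),("tip",(350,185),.023)):
    print("sc rest",nm,ray(s,*S(x,y,165,165,7),h))
```

```text
s screen mid [ 0.5138472 -0.1042628] len 0.1957471228842251 yaw of y-axis -5.354569986812455 179
 box ((0.6182116866111755, -0.07968533039093018), (0.28433358669281006, 0.1882784515619278), 15.062748908996582) 0.0504800416640689
 blue top ((0.44329848885536194, 0.2530660927295685), (0.021339407190680504, 0.032682135701179504), 9.35097885131836) [0.44426055 0.25392536 0.15720634] 58
t screen mid [ 0.51793849 -0.10029976] len 0.19558615324807033 yaw of y-axis -5.286870529493643 120
 box ((0.6226749420166016, -0.0612579882144928), (0.22149381041526794, 0.22617898881435394), 89.89798736572266) 0.05287234408845459
 blue top ((0.4462355375289917, 0.2567980885505676), (0.01731712929904461, 0.031210025772452354), 1.7469501495361328) [0.4477793  0.25824295 0.16115826] 48
boxback L [ 0.64594865 -0.05768073  0.052     ]
boxback R [ 0.63524209 -0.17304589  0.052     ]
scrL [ 0.52297063 -0.00487619  0.115     ]
scrR [ 0.50767121 -0.202846    0.115     ]
top boxback L [ 0.64858711 -0.05269804  0.052     ]
top boxback R [ 0.63959087 -0.1722756   0.052     ]
top front L [ 0.55596142 -0.04780064  0.052     ]
top front R [ 0.54702588 -0.16522404  0.052     ]
top scrL [0.52501161 0.00189664 0.115     ]
top scrR [ 0.50755608 -0.20329181  0.115     ]
top rest base0 [0.57506491 0.32208736 0.008     ]
top rest b1 [0.58760328 0.24111249 0.008     ]
top rest b2 [0.42075712 0.21319561 0.008     ]
top rest b3 [0.40543158 0.2925514  0.008     ]
top rest rodend [0.60590668 0.28750145 0.098     ]
top rest rodgrip [0.46549496 0.26479417 0.098     ]
sc rest base near [0.41907697 0.20901748 0.008     ]
sc rest base left [0.40565075 0.28467925 0.008     ]
sc rest base right [0.58399352 0.2399765  0.008     ]
sc rest rodbend [0.5977235 0.2840665 0.1      ]
sc rest rod at grip [0.48161985 0.26220797 0.098     ]
sc rest tip [0.60006631 0.28226055 0.023     ]
```

Run:
```python
from h import *
s=load("scene0.npz");t=load("top0.npz")
crop(s,"pics/s_sl.png",300,335,220,250,20)
crop(t,"pics/t_sl.png",285,330,170,215,13)
from scipy.spatial.transform import Rotation as R
print(R.from_quat([0.42012572, -0.56868457,  0.56948346, -0.41926224]).as_matrix().round(3))
P=pts(t);print((P[184:190,303:316,2]*1000).round());print((P[184:190,303:316,0]*1000).round())
```

```text
[[-0.295 -0.     0.955]
 [-0.955 -0.002 -0.295]
 [ 0.002 -1.     0.   ]]
[[53. 52. 85. 51. 54. 52. 46. 57. 54. 50. 52. 52. 58.]
 [50. 66. 83. 55. 57. 55. 54. 54. 48. 53. 49. 82. 51.]
 [52. 71. 81. 87. 81. 90. 84. 79. 86. 84. 72. 86. 57.]
 [57. 74. 85. 89. 88. 87. 80. 81. 86. 80. 86. 84. 46.]
 [54. 60. 55. 62. 70. 71. 72. 83. 82. 87. 84. 86. 55.]
 [55. 48. 58. 53. 50. 58. 56. 57. 53. 55. 53. 52. 52.]]
[[602. 602. 599. 602. 602. 603. 603. 602. 603. 603. 603. 603. 602.]
 [599. 597. 595. 598. 598. 598. 599. 599. 599. 599. 599. 596. 599.]
 [595. 593. 592. 591. 592. 591. 592. 592. 592. 592. 593. 592. 595.]
 [590. 589. 588. 587. 587. 588. 588. 588. 588. 589. 588. 588. 592.]
 [587. 586. 587. 586. 586. 586. 586. 585. 585. 584. 585. 585. 588.]
 [583. 584. 583. 583. 584. 583. 583. 583. 584. 584. 584. 584. 584.]]
```

View pics/s_sl.png

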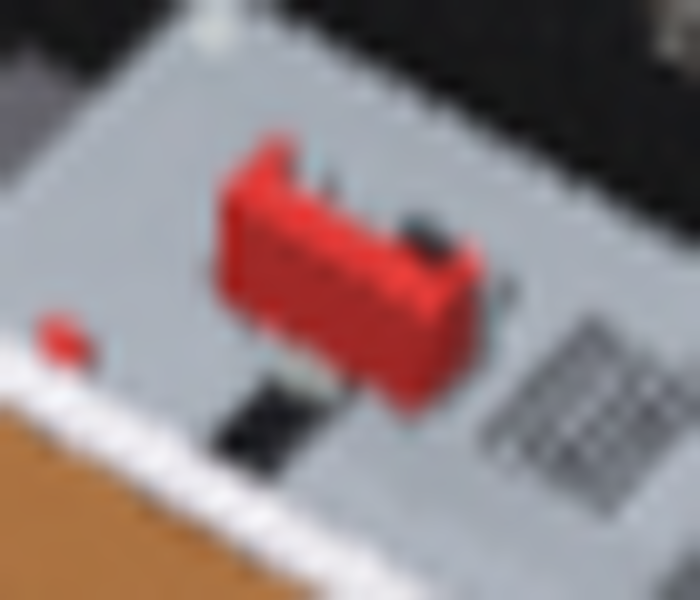

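View pics/t_sl.png

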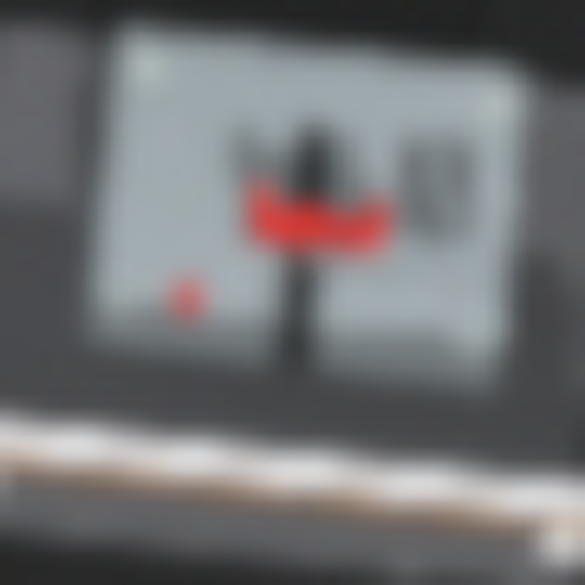

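Run:
```python
from h import *
s=load("scene0.npz");t=load("top0.npz")
S=lambda x,y,u0,v0,k:(x/k+u0-.5+.5/k,y/k+v0-.5+.5/k)
y=np.radians(-5.3);ex=np.array([np.cos(y),np.sin(y)]);ey=np.array([-ex[1],ex[0]])
for c,u0,v0,k,o,L in((s,300,220,20,(.5138,-.1043),dict(frontL=(225,190),frontR=(415,310),backmid=(357,232),lipL=(285,135),lipR=(475,250))),(t,285,170,13,(.5179,-.1003),dict(frontmid=(315,245),backmid=(320,208),lipL=(255,185),lipR=(385,205)))):
  for n,q in L.items():
    w=ray(c,*S(*q,u0,v0,k),.084)[:2];d=w-np.array(o);print(n,w.round(4),"ctl",(d@ex*1000).round(1),(d@ey*1000).round(1))
  for nm,x,yy in(("boxback",127,0),):print(np.array(o)+ex*.127)
```

```text
frontL [ 0.5846 -0.092 ] ctl 69.4 18.8
frontR [ 0.58   -0.1261] ctl 67.9 -15.6
backmid [ 0.5882 -0.112 ] ctl 74.8 -0.8
lipL [ 0.5987 -0.0941] ctl 83.6 18.0
lipR [ 0.5947 -0.1279] ctl 82.7 -16.0
[ 0.64025704 -0.11603106]
frontmid [ 0.5829 -0.1065] ctl 65.3 -0.2
backmid [ 0.5935 -0.1079] ctl 76.0 -0.6
lipL [ 0.5997 -0.0894] ctl 80.4 18.5
lipR [ 0.5947 -0.1263] ctl 78.9 -18.8
[ 0.64435704 -0.11203106]
```

Emit:
move_arm:
  steps: "0.025 0 0.03 0.1; 0.055 0 0.065 0.24; 0.085 0 0.1 0.38; 0.115 0 0.135 0.52; 0.145 0 0.17 0.66; 0.175 0 0.205 0.8; 0.205 0 0.24 0.94; 0.235 0 0.275 1.08"
  grip: 0

```text
time_s: 0.9
ee_pos: [0.3932, 0.3373, 0.2312]
tool_rot: [0.066, -0.704, 0.704, -0.065]
contact_force: [0.5, 0.4, -0.8]
gripper_width: 0.0854
```

```bash
cat >> h.py <<'E'
from scipy.spatial.transform import Rotation
def st():
    from rig import manip
    q=manip.sense();M=Rotation.from_quat(q["tool_rot"]).as_matrix()
    print("t",q["time_s"],"pos",q["ee_pos"].round(4),"yawx",np.degrees(np.arctan2(M[1,0],M[0,0])).round(2),"ydown",M[:,1].round(4),"F",q["contact_force"].round(2),"M",q["moment"].round(2),"w",round(q["gripper_width"],4),"q",q["q"].round(2))
    return q,M
def goto(x,y,z,yaw):
    q,M=st();d=M.T@(np.array([x,y,z])-q["ee_pos"])
    a=np.degrees(np.arctan2(M[1,0],M[0,0]));print("shift tool",d.round(4),"turn",np.radians((a-yaw+180)%360-180).round(4))
E
python3 -c "
from h import *
goto(.4448,.255,.2,-170.1)"
```

```text
t 0.9 pos [0.3932 0.3373 0.2312] yawx -169.37 ydown [-1.e-04 -0.e+00 -1.e+00] F [ 0.47  0.35 -0.82] M [ 0.12 -0.19 -0.01] w 0.0854 q [ 1.09  0.1  -0.33 -0.   -1.14 -0.9 ]
shift tool [-0.0356  0.0312  0.0904] turn 0.0128
```

Emit:
move_arm:
  steps: "-0.012 0 0.03 0.01; -0.024 0 0.06 0.01; -0.036 0.015 0.09 0.01; -0.036 0.03 0.09 0.01; -0.036 0.03 0.09 0.01; -0.036 0.03 0.09 0.01"

```text
time_s: 1.5
ee_pos: [0.4451, 0.2576, 0.2014]
tool_rot: [0.064, -0.704, 0.704, -0.064]
contact_force: [-1.1, 0.2, 1.2]
gripper_width: 0.0853
```

Run:
```python
from h import *
from rig import manip
goto(.4448,.255,.119,-170.1)
for n,b in(("scene",(150,250,140,240)),("top",(170,250,170,260))):
    c=manip.capture(n);np.savez(n+"1.npz",**c);crop(c,f"pics/{n}1.png",*b,6)
```

```text
t 1.5 pos [0.4451 0.2576 0.2014] yawx -169.63 ydown [-3.e-04 -7.e-04 -1.e+00] F [-1.14  0.22  1.23] M [ 0.04 -0.   -0.01] w 0.0853 q [ 0.91  0.12 -0.38  0.   -1.07 -0.73]
shift tool [0.0007 0.0824 0.0024] turn 0.0082
```

View pics/scene1.png

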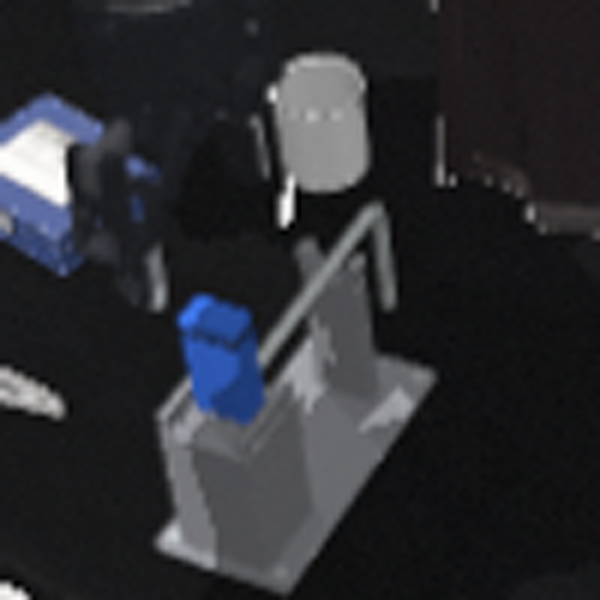

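View pics/top1.png

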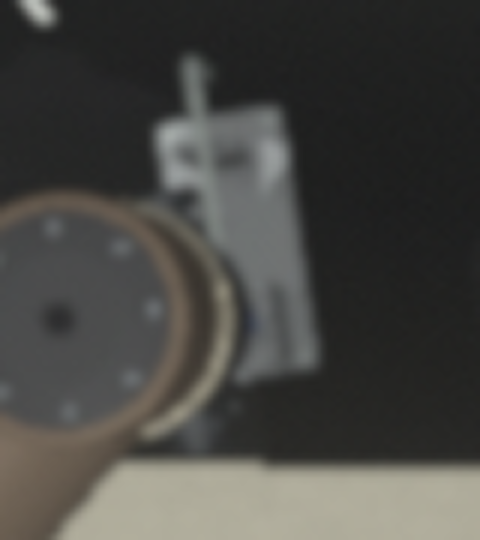

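Run:
```python
from h import *
c=load("scene1.npz");p=np.array([.4451,.2576,.2014]);d=np.array([-np.cos(np.radians(10.4)),-np.sin(np.radians(10.4)),0])
for s in(-.043,0,.043):
  for h in (0,.013): 
    q=(proj(c,p+d*s+[0,0,h])-[150,140])*6+2.5;print(s,h,q)
print((proj(c,[.4448,.255,.16])-[150,140])*6+2.5)
```

```text
-0.043 0 [243.97517637 197.73144871]
-0.043 0.013 [240.74805002 177.87296633]
0 0 [198.95208572 253.85485216]
0 0.013 [195.34030994 233.97487681]
0.043 0 [152.01332131 312.3662332 ]
0.043 0.013 [147.98663726 292.48101478]
[213.79282968 317.7911687 ]
```

Emit:
move_arm:
  steps: "0.001 0.03 0.0035 0.008; 0.001 0.06 0.0035 0.008; 0.001 0.08 0.0035 0.008; 0.001 0.0815 0.0035 0.008; 0.001 0.0815 0.0035 0.008"

```text
time_s: 2.1
ee_pos: [0.4449, 0.2547, 0.1205]
tool_rot: [0.061, -0.704, 0.704, -0.062]
contact_force: [-0.0, 0.8, 1.0]
gripper_width: 0.0853
```

Run:
```python
from h import *
from rig import manip
goto(.444,.254,.119,-170.1)
for n,b in(("scene",(150,250,140,240)),):
    c=manip.capture(n);np.savez(n+"2.npz",**c);crop(c,f"pics/{n}2.png",*b,6)
```

```text
t 2.1 pos [0.4449 0.2547 0.1205] yawx -170.02 ydown [ 4.e-04 -1.e-04 -1.e+00] F [-0.02  0.8   1.01] M [-0.03 -0.01  0.03] w 0.0853 q [ 0.9   0.2  -0.49  0.   -0.88 -0.73]
shift tool [0.001  0.0015 0.0005] turn 0.0014
```

View pics/scene2.png

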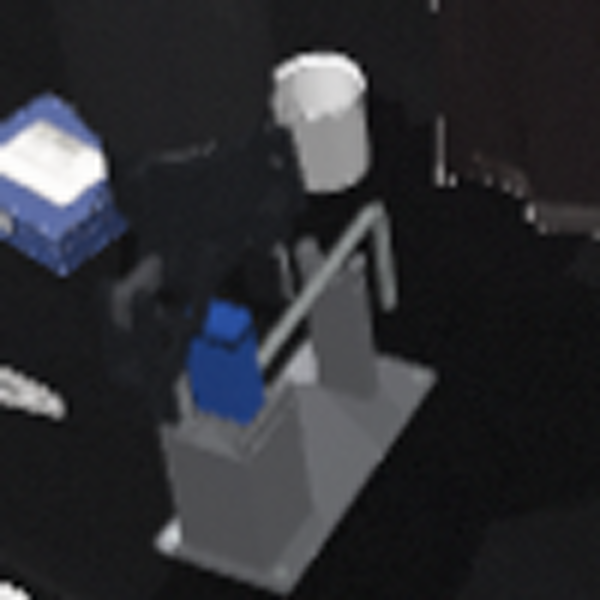

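Emit:
move_arm:
  steps: "0.001 0.001 0 0; 0.001 0.001 0 0; 0.001 0.001 0 0; 0.001 0.001 0 0; 0.001 0.001 0 0; 0.001 0.001 0 0; 0.001 0.001 0 0; 0.001 0.001 0 0"
  grip: 1
  grip_force: 80

```text
time_s: 2.95
ee_pos: [0.4443, 0.2541, 0.1195]
tool_rot: [-0.061, 0.705, -0.704, 0.062]
contact_force: [0.1, -0.9, 6.6]
gripper_width: 0.0193
```

Emit:
move_arm:
  steps: "0 0 0 0; 0 0 0 0"

```text
time_s: 3.15
ee_pos: [0.4443, 0.2542, 0.1195]
tool_rot: [-0.061, 0.705, -0.704, 0.062]
contact_force: [-1.0, -0.9, 5.7]
gripper_width: 0.0193
```

```bash
python3 -c "
from h import *
st()"
```

```text
t 3.15 pos [0.4443 0.2542 0.1195] yawx -170.07 ydown [ 1.1e-03  7.0e-04 -1.0e+00] F [-1.05 -0.92  5.69] M [-0.17  0.12 -0.02] w 0.0193 q [ 0.9   0.2  -0.5   0.   -0.88 -0.73]
```

Emit:
move_arm:
  steps: "0 -0.01 0 0; 0 -0.03 0 0; 0 -0.06 0 0; 0 -0.09 0 0; 0 -0.12 0 0; 0 -0.14 0 0; 0 -0.14 0 0; 0 -0.14 0 0"

```text
time_s: 3.95
ee_pos: [0.4432, 0.2536, 0.2586]
tool_rot: [-0.061, 0.705, -0.704, 0.061]
contact_force: [-0.2, -0.2, -4.0]
gripper_width: 0.0189
```

Run:
```python
from h import *
from rig import manip
y=np.radians(-5.3);ex=np.array([np.cos(y),np.sin(y)])
o=np.array([.515,-.103]); xt=(.0755+.004+.010)-.16
p=o+ex*xt;print(p)
goto(*p,.26,-185.3)
c=manip.capture("scene");np.savez("scene3.npz",**c);crop(c,"pics/scene3.png",140,260,120,220,6)
```

```text
[ 0.44480141 -0.09648787]
t 3.95 pos [0.4432 0.2536 0.2586] yawx -170.11 ydown [-7.e-04  3.e-04 -1.e+00] F [-0.21 -0.19 -4.04] M [-0.03  0.12  0.03] w 0.0189 q [ 0.9   0.07 -0.3  -0.   -1.2  -0.73]
shift tool [ 0.0586 -0.0015  0.3451] turn 0.2652
```

View pics/scene3.png

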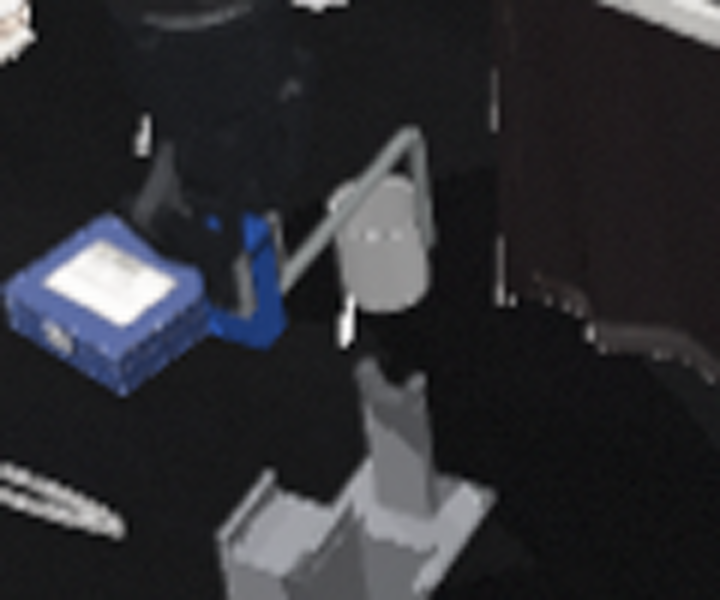

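Emit:
move_arm:
  steps: "0.006 0 0.03 0.03; 0.014 0 0.075 0.06; 0.022 0 0.12 0.1; 0.03 0 0.165 0.14; 0.038 0 0.21 0.17; 0.046 0 0.255 0.2; 0.052 0 0.3 0.23; 0.0585 0 0.33 0.265"

```text
time_s: 4.8
ee_pos: [0.4417, -0.0837, 0.2575]
tool_rot: [-0.032, -0.706, 0.707, 0.034]
contact_force: [0.7, 0.2, -2.1]
gripper_width: 0.0188
```

Emit:
move_arm:
  steps: "0.001 0 0.01 0; 0.001 0 0.015 0; 0.001 0 0.015 0; 0.001 0 0.015 0"

```text
time_s: 5.2
ee_pos: [0.4406, -0.0955, 0.2585]
tool_rot: [0.032, 0.706, -0.706, -0.032]
contact_force: [-0.4, 0.5, -1.8]
gripper_width: 0.0192
```

Run:
```python
from h import *
from rig import manip
goto(.4448,-.0965,.26,-185.3)
for n,b in(("scene",(240,360,170,270)),("top",(240,360,150,240))):
    c=manip.capture(n);np.savez(n+"4.npz",**c);crop(c,f"pics/{n}4.png",*b,6)
```

```text
t 5.2 pos [ 0.4406 -0.0955  0.2585] yawx 174.78 ydown [-5.e-04  1.e-04 -1.e+00] F [-0.43  0.47 -1.77] M [0.01 0.1  0.06] w 0.0192 q [ 0.23 -0.04 -0.41 -0.   -1.2  -0.32]
shift tool [-0.0043 -0.0015  0.0007] turn 0.0014
```

View pics/scene4.png

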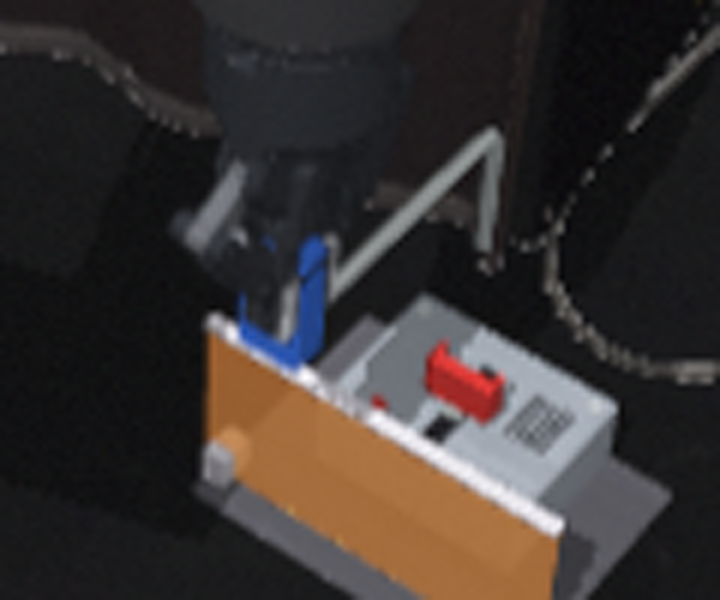

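View pics/top4.png

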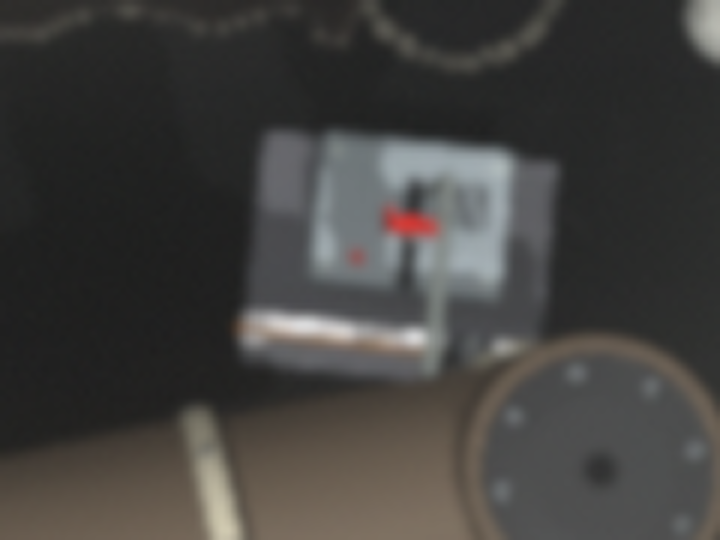

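Run:
```python
from h import *
s=load("scene4.npz");t=load("top4.npz")
S=lambda x,y,u0,v0,k:(x/k+u0-.5+.5/k,y/k+v0-.5+.5/k)
y=np.radians(-5.3);ex=np.array([np.cos(y),np.sin(y)]);ey=np.array([-ex[1],ex[0]])
def ctl(w,o):d=w[:2]-np.array(o);return (d@ex*1000).round(1),(d@ey*1000).round(1)
os_,ot=(.5138,-.1043),(.5179,-.1003)
for n,q,h in(("bend",(493,135),.241),("tip",(485,250),.158),("near grip",(333,290),.237)):
    w=ray(s,*S(*q,240,170,6),h);print(n,w.round(4),ctl(w,os_))
for n,q,h in(("bend",(446,178),.239),("rodline",(432,370),.239)):
    w=ray(t,*S(*q,240,150,6),h);print("top",n,w.round(4),ctl(w,ot))
exr=np.array([np.cos(np.radians(-5.22)),np.sin(np.radians(-5.22))])
w=np.array([.4406,-.0955])+.16*exr;print("tip by kinematics",w,ctl(w,(.515,-.103)),proj(s,[*w,.162]),S(485,248,240,170,6))
```

```text
bend [ 0.5908 -0.1103  0.241 ] (np.float64(77.2), np.float64(1.1))
tip [ 0.5987 -0.1095  0.158 ] (np.float64(85.0), np.float64(2.7))
near grip [ 0.4755 -0.0972  0.237 ] (np.float64(-38.8), np.float64(3.6))
top bend [ 0.5987 -0.1036  0.239 ] (np.float64(80.8), np.float64(4.2))
top rodline [ 0.4928 -0.0967  0.239 ] (np.float64(-25.3), np.float64(1.3))
tip by kinematics [ 0.59993643 -0.11005683] (np.float64(85.2), np.float64(0.8)) [320.92616255 210.10239444] (320.41666666666663, 210.91666666666669)
```

Emit:
move_arm:
  steps: "-0.006 0 0.001 0; -0.008 0.01 0.001 0; -0.008 0.035 0.001 0; -0.008 0.058 0.001 0; -0.008 0.058 0.001 0; -0.008 0.058 0.001 0"

```text
time_s: 5.9
ee_pos: [0.4486, -0.098, 0.2007]
tool_rot: [-0.032, -0.706, 0.707, 0.033]
contact_force: [0.4, -0.1, -1.4]
gripper_width: 0.0191
```

Run:
```python
from h import *
from rig import manip
goto(.4486,-.0972,.165,-185.3)
for n,b in(("scene",(260,360,190,270)),("top",(270,350,150,220))):
    c=manip.capture(n);np.savez(n+"5.npz",**c);crop(c,f"pics/{n}5.png",*b,8)
```

```text
t 5.9 pos [ 0.4486 -0.098   0.2007] yawx 174.76 ydown [-1.1e-03 -7.0e-04 -1.0e+00] F [ 0.39 -0.1  -1.42] M [-0.03  0.01  0.  ] w 0.0191 q [ 0.22  0.02 -0.49  0.   -1.06 -0.31]
shift tool [ 0.      0.0357 -0.0008] turn 0.001
```

View pics/scene5.png

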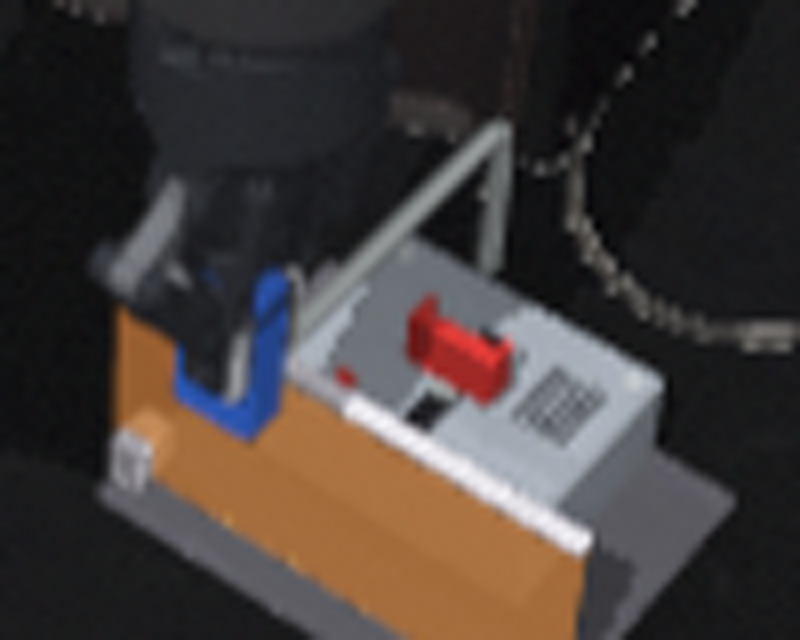

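View pics/top5.png

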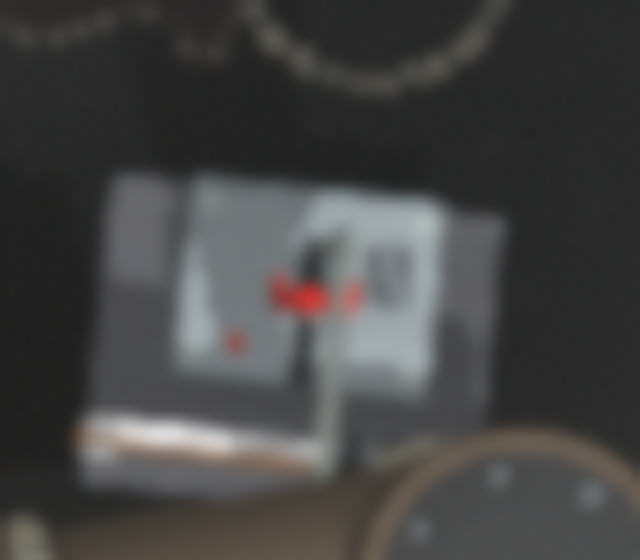

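Emit:
move_arm:
  steps: "0 0.01 -0.001 0; 0 0.022 -0.001 0; 0 0.034 -0.001 0; 0 0.0355 -0.001 0; 0 0.0355 -0.001 0"

```text
time_s: 6.5
ee_pos: [0.4482, -0.097, 0.1647]
tool_rot: [-0.032, -0.706, 0.707, 0.033]
contact_force: [0.5, 0.3, -1.9]
gripper_width: 0.0193
```

Run:
```python
from h import *
from rig import manip
st()
for n,b in(("scene",(260,360,190,270)),("top",(270,350,150,220))):
    c=manip.capture(n);np.savez(n+"6.npz",**c);crop(c,f"pics/{n}6.png",*b,8)
```

```text
t 6.5 pos [ 0.4482 -0.097   0.1647] yawx 174.73 ydown [-1.4e-03 -4.0e-04 -1.0e+00] F [ 0.5   0.27 -1.86] M [-0.01  0.09 -0.04] w 0.0193 q [ 0.22  0.06 -0.54  0.   -0.97 -0.31]
```

View pics/scene6.png

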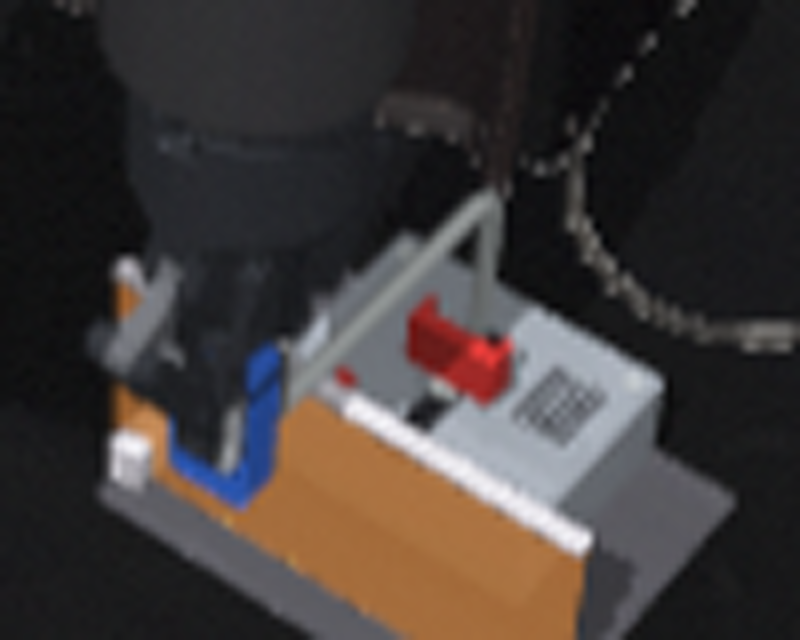

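View pics/top6.png

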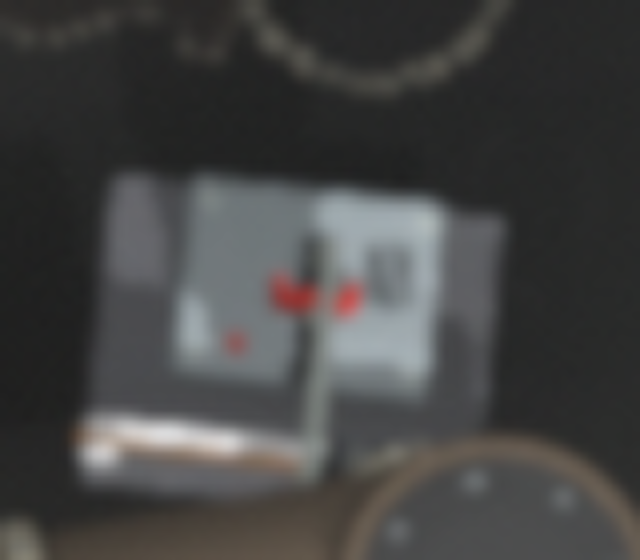

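Emit:
move_arm:
  steps: "0.003 0 0 0; 0.006 0 0 0; 0.009 0 0 0; 0.01 0 0 0"

```text
time_s: 7.0
ee_pos: [0.4382, -0.096, 0.1655]
tool_rot: [0.033, 0.706, -0.706, -0.032]
contact_force: [-0.2, 0.2, -2.3]
gripper_width: 0.0194
```

Emit:
move_arm:
  steps: "0.001 0 0 0; 0.002 0 0 0; 0.003 0 0 0"

```text
time_s: 7.3
ee_pos: [0.4364, -0.0956, 0.1655]
tool_rot: [0.033, 0.706, -0.706, -0.032]
contact_force: [3.7, -1.1, -4.2]
gripper_width: 0.0191
```

Emit:
move_arm:
  steps: "0.001 0 0 0; 0.002 0 0 0; 0.003 0 0 0"

```text
time_s: 7.6
ee_pos: [0.4332, -0.0954, 0.1655]
tool_rot: [0.033, 0.706, -0.706, -0.032]
contact_force: [4.1, -0.0, -2.8]
gripper_width: 0.0192
```

Emit:
move_arm:
  steps: "0.001 0 0 0; 0.002 0 0 0; 0.003 0 0 0"

```text
time_s: 7.9
ee_pos: [0.4298, -0.0951, 0.1655]
tool_rot: [0.033, 0.706, -0.706, -0.032]
contact_force: [3.2, -0.5, -2.6]
gripper_width: 0.019
```

Emit:
move_arm:
  steps: "0.001 0 0 0; 0.002 0 0 0; 0.003 0 0 0; 0.004 0 0 0; 0.005 0 0 0"

```text
time_s: 8.4
ee_pos: [0.4247, -0.0947, 0.1654]
tool_rot: [0.033, 0.706, -0.706, -0.032]
contact_force: [3.8, -0.1, -3.4]
gripper_width: 0.0189
```

Emit:
move_arm:
  steps: "0.0007 0 0 0; 0.0015 0 0 0"

```text
time_s: 8.6
ee_pos: [0.4232, -0.0946, 0.1654]
tool_rot: [0.033, 0.706, -0.706, -0.032]
contact_force: [3.9, 0.2, -2.3]
gripper_width: 0.0192
```

Emit:
move_arm:
  steps: "0.0005 0 0 0; 0.001 0 0 0"

```text
time_s: 8.8
ee_pos: [0.4222, -0.0945, 0.1653]
tool_rot: [-0.033, -0.706, 0.706, 0.032]
contact_force: [3.9, 0.6, -1.8]
gripper_width: 0.0192
```

Emit:
move_arm:
  steps: "0.0005 0 0 0; 0.001 0 0 0"

```text
time_s: 9.0
ee_pos: [0.4212, -0.0944, 0.1653]
tool_rot: [-0.033, -0.706, 0.706, 0.032]
contact_force: [5.1, 0.4, -1.6]
gripper_width: 0.0191
```

Now one small step at a time, watching each reading.

Emit:
move_arm:
  steps: "0.0004 0 0 0"

```text
time_s: 9.1
ee_pos: [0.4208, -0.0944, 0.1653]
tool_rot: [-0.033, -0.706, 0.706, 0.032]
contact_force: [4.7, 0.3, -0.5]
gripper_width: 0.0194
```

Emit:
move_arm:
  steps: "0.0004 0 0 0"

```text
time_s: 9.2
ee_pos: [0.4204, -0.0943, 0.1653]
tool_rot: [0.033, 0.706, -0.706, -0.032]
contact_force: [3.8, -0.1, -1.9]
gripper_width: 0.0188
```

Emit:
move_arm:
  steps: "0.0003 0 0 0; 0.0006 0 0 0"

```text
time_s: 9.4
ee_pos: [0.4198, -0.0942, 0.1653]
tool_rot: [0.033, 0.706, -0.706, -0.032]
contact_force: [3.7, 0.5, -1.0]
gripper_width: 0.019
```

```bash
python3 -c "
from h import *
q,M=st();print(q['effort'].round(2))"
```

```text
t 9.4 pos [ 0.4198 -0.0942  0.1653] yawx 174.73 ydown [ 1.e-04  0.e+00 -1.e+00] F [ 3.73  0.47 -1.03] M [ 0.04 -1.82  0.04] w 0.019 q [ 0.24  0.   -0.6   0.   -0.97 -0.33]
[ -0.49 -26.11  23.4    5.49  -1.84  -0.05]
```

Emit:
move_arm:
  steps: "0.0003 0 0 0; 0.0006 0 0 0"

```text
time_s: 9.6
ee_pos: [0.4192, -0.0942, 0.1653]
tool_rot: [-0.033, -0.706, 0.706, 0.032]
contact_force: [4.2, 0.4, -1.8]
gripper_width: 0.0186
```

Emit:
move_arm:
  steps: "0.0003 0 0 0; 0.0006 0 0 0"

```text
time_s: 9.8
ee_pos: [0.4185, -0.0941, 0.1653]
tool_rot: [0.033, 0.706, -0.706, -0.033]
contact_force: [3.1, 0.3, -1.2]
gripper_width: 0.0192
```

Emit:
move_arm:
  steps: "0.0003 0 0 0; 0.0006 0 0 0"

```text
time_s: 10.0
ee_pos: [0.4179, -0.0941, 0.1653]
tool_rot: [-0.033, -0.706, 0.706, 0.033]
contact_force: [4.1, 0.0, -1.1]
gripper_width: 0.0192
```

Emit:
move_arm:
  steps: "0.0003 0 0 0; 0.0006 0 0 0"

```text
time_s: 10.2
ee_pos: [0.4174, -0.094, 0.1653]
tool_rot: [-0.032, -0.706, 0.706, 0.033]
contact_force: [3.5, -0.1, -1.5]
gripper_width: 0.0193
```

Emit:
move_arm:
  steps: "0.0003 0 0 0; 0.0006 0 0 0"

```text
time_s: 10.4
ee_pos: [0.4168, -0.094, 0.1653]
tool_rot: [-0.033, -0.706, 0.706, 0.033]
contact_force: [3.3, 0.2, -1.0]
gripper_width: 0.0191
```

Emit:
move_arm:
  steps: "0.0003 0 0 0; 0.0006 0 0 0"

```text
time_s: 10.6
ee_pos: [0.4162, -0.0939, 0.1653]
tool_rot: [0.033, 0.706, -0.706, -0.032]
contact_force: [4.7, -0.2, -0.7]
gripper_width: 0.019
```

Emit:
move_arm:
  steps: "0.0003 0 0 0; 0.0006 0 0 0"

```text
time_s: 10.8
ee_pos: [0.4155, -0.0939, 0.1653]
tool_rot: [-0.033, -0.706, 0.706, 0.033]
contact_force: [4.0, -0.1, -0.9]
gripper_width: 0.0193
```

Emit:
move_arm:
  steps: "0.0003 0 0 0; 0.0006 0 0 0"

```text
time_s: 11.0
ee_pos: [0.415, -0.0938, 0.1653]
tool_rot: [0.033, 0.706, -0.706, -0.033]
contact_force: [4.4, 0.2, -0.9]
gripper_width: 0.0194
```

Emit:
move_arm:
  steps: "0.0003 0 0 0; 0.0006 0 0 0"

```text
time_s: 11.2
ee_pos: [0.4144, -0.0938, 0.1653]
tool_rot: [0.033, 0.706, -0.706, -0.033]
contact_force: [4.3, -0.2, -1.5]
gripper_width: 0.019
```

Emit:
move_arm:
  steps: "0.0003 0 0 0; 0.0006 0 0 0"

```text
time_s: 11.4
ee_pos: [0.4138, -0.0937, 0.1653]
tool_rot: [0.033, 0.706, -0.706, -0.033]
contact_force: [4.5, 0.1, -1.4]
gripper_width: 0.019
```

Run:
```python
from h import *
from rig import manip
c=manip.capture("scene");crop(c,"pics/scene7.png",260,360,190,270,8)
```

```text
(no output)
```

View pics/scene7.png

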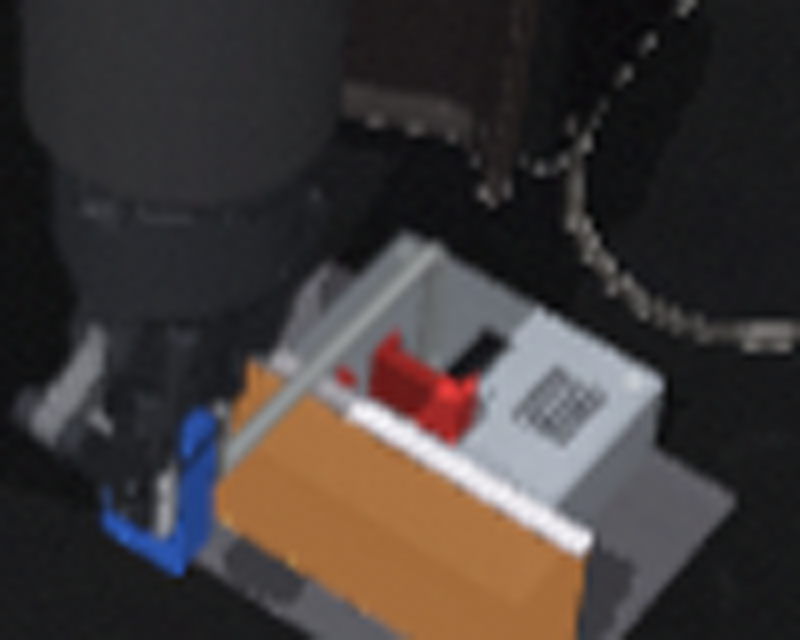

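Emit:
move_arm:
  steps: "0.0003 0 0 0; 0.0006 0 0 0"

```text
time_s: 11.65
ee_pos: [0.4132, -0.0936, 0.1653]
tool_rot: [0.033, 0.706, -0.706, -0.033]
contact_force: [4.9, 0.5, -1.3]
gripper_width: 0.0191
```

Emit:
move_arm:
  steps: "0.0003 0 0 0; 0.0006 0 0 0"

```text
time_s: 11.85
ee_pos: [0.4126, -0.0936, 0.1653]
tool_rot: [-0.033, -0.706, 0.706, 0.033]
contact_force: [4.0, -0.0, -1.1]
gripper_width: 0.019
```

Emit:
move_arm:
  steps: "0.0003 0 0 0; 0.0006 0 0 0"

```text
time_s: 12.05
ee_pos: [0.412, -0.0935, 0.1653]
tool_rot: [0.033, 0.706, -0.706, -0.033]
contact_force: [4.3, 0.8, -2.2]
gripper_width: 0.019
```

Emit:
move_arm:
  steps: "0.0003 0 0 0; 0.0006 0 0 0"

```text
time_s: 12.25
ee_pos: [0.4114, -0.0935, 0.1653]
tool_rot: [-0.033, -0.706, 0.706, 0.032]
contact_force: [3.7, 1.0, -1.5]
gripper_width: 0.0192
```

Emit:
move_arm:
  steps: "0.0003 0 0 0; 0.0006 0 0 0"

```text
time_s: 12.45
ee_pos: [0.4111, -0.0934, 0.1653]
tool_rot: [0.033, 0.706, -0.706, -0.032]
contact_force: [6.9, -0.7, -3.9]
gripper_width: 0.0189
```

Emit:
move_arm:
  steps: "0.0003 0 0 0; 0.0006 0 0 0"

```text
time_s: 12.65
ee_pos: [0.411, -0.0932, 0.1653]
tool_rot: [0.033, 0.706, -0.706, -0.032]
contact_force: [9.8, -1.3, -6.0]
gripper_width: 0.0191
```

Emit:
move_arm:
  steps: "0 0 0 0; 0 0 0 0"

```text
time_s: 12.85
ee_pos: [0.411, -0.0933, 0.1653]
tool_rot: [0.033, 0.706, -0.706, -0.032]
contact_force: [7.8, -1.6, -5.1]
gripper_width: 0.0188
```

```bash
python3 -c "
from h import *
st()"
```

```text
t 12.85 pos [ 0.411  -0.0933  0.1653] yawx 174.73 ydown [ 1.4e-03  1.0e-04 -1.0e+00] F [ 7.82 -1.57 -5.07] M [-0.3  -3.22 -0.06] w 0.0188 q [ 0.25 -0.01 -0.61  0.   -0.97 -0.34]
```

Emit:
move_arm:
  steps: "0.0003 0 0 0; 0.0003 0 0 0; 0.0003 0 0 0"

```text
time_s: 13.15
ee_pos: [0.411, -0.0932, 0.1653]
tool_rot: [0.033, 0.706, -0.706, -0.032]
contact_force: [9.1, -0.3, -6.4]
gripper_width: 0.0192
```

Emit:
move_arm:
  steps: "0 0 0 0"

```text
time_s: 13.25
ee_pos: [0.411, -0.0932, 0.1653]
tool_rot: [0.033, 0.706, -0.706, -0.032]
contact_force: [9.8, -2.2, -5.6]
gripper_width: 0.0195
```

Emit:
move_arm:
  steps: "0 0 0 0"

```text
time_s: 13.35
ee_pos: [0.411, -0.0932, 0.1653]
tool_rot: [0.033, 0.706, -0.706, -0.032]
contact_force: [10.5, -0.3, -6.8]
gripper_width: 0.0193
```

Emit:
move_arm:
  steps: "0 0 0 0; 0 0 0 0"

```text
time_s: 13.55
ee_pos: [0.411, -0.0932, 0.1653]
tool_rot: [0.033, 0.706, -0.706, -0.032]
contact_force: [9.5, -0.9, -5.5]
gripper_width: 0.0192
```

Steady near 9.7 N. Hold.

Emit:
move_arm:
  steps: "0 0 0 0; 0 0 0 0; 0 0 0 0; 0 0 0 0; 0 0 0 0"

```text
time_s: 14.05
ee_pos: [0.411, -0.0932, 0.1653]
tool_rot: [0.033, 0.706, -0.706, -0.032]
contact_force: [9.0, -1.4, -6.0]
gripper_width: 0.0193
```

Emit:
move_arm:
  steps: "0 0 0 0; 0 0 0 0; 0 0 0 0; 0 0 0 0; 0 0 0 0"

```text
time_s: 14.55
ee_pos: [0.411, -0.0932, 0.1653]
tool_rot: [0.033, 0.706, -0.706, -0.032]
contact_force: [9.7, -1.4, -6.4]
gripper_width: 0.0189
```

Emit:
move_arm:
  steps: "0 0 0 0; 0 0 0 0; 0 0 0 0; 0 0 0 0; 0 0 0 0"

```text
time_s: 15.05
ee_pos: [0.411, -0.0932, 0.1653]
tool_rot: [0.033, 0.706, -0.706, -0.032]
contact_force: [9.1, -1.8, -7.1]
gripper_width: 0.0192
```

Emit:
move_arm:
  steps: "0 0 0 0; 0 0 0 0; 0 0 0 0; 0 0 0 0; 0 0 0 0"

```text
time_s: 15.55
ee_pos: [0.411, -0.0932, 0.1653]
tool_rot: [0.033, 0.706, -0.706, -0.032]
contact_force: [9.3, -1.6, -6.0]
gripper_width: 0.0194
```

Emit:
move_arm:
  steps: "0 0 0 0; 0 0 0 0; 0 0 0 0; 0 0 0 0; 0 0 0 0"

```text
time_s: 16.05
ee_pos: [0.411, -0.0932, 0.1653]
tool_rot: [0.033, 0.706, -0.706, -0.032]
contact_force: [9.9, -1.4, -6.5]
gripper_width: 0.019
```

Run:
```python
from h import *
from rig import manip
c=manip.capture("scene");crop(c,"pics/scene8.png",260,360,190,270,8)
c=manip.capture("top");crop(c,"pics/top8.png",270,350,150,220,8)
st()
```

```text
t 16.15 pos [ 0.411  -0.0932  0.1653] yawx 174.73 ydown [ 1.8e-03  1.0e-04 -1.0e+00] F [ 9.49 -0.31 -5.88] M [-0.39 -3.59 -0.03] w 0.0187 q [ 0.25 -0.01 -0.61  0.   -0.97 -0.34]
```

View pics/scene8.png

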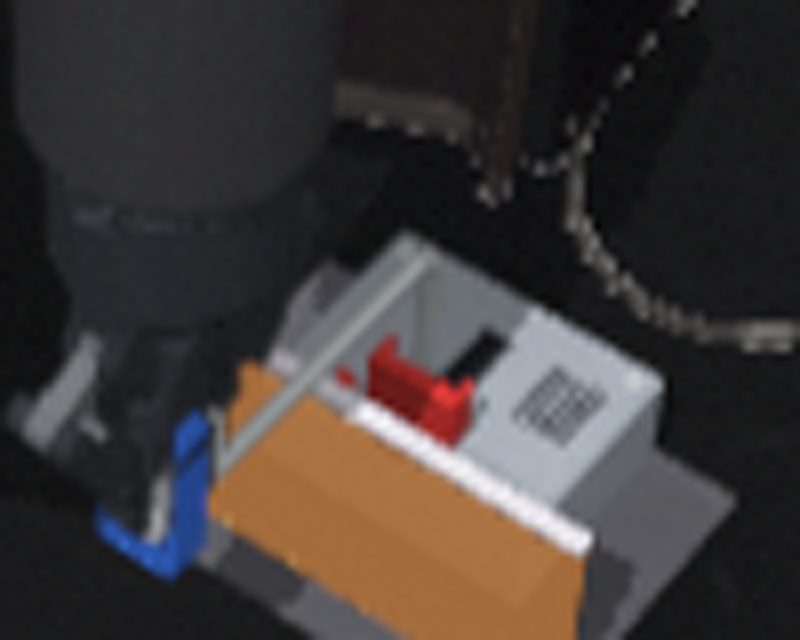

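View pics/top8.png

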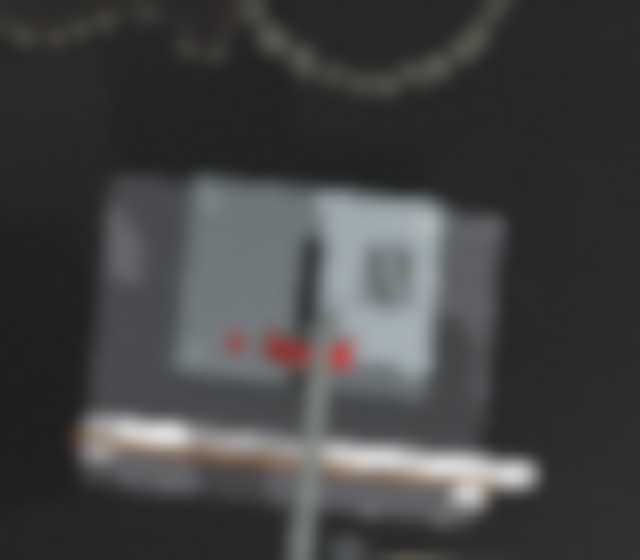

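Run:
```python
from h import *
from rig import manip
c=manip.capture("scene");a=load("scene0.npz")
print(a["pixels"][235:239,300:306].tolist());print(c["pixels"][235:239,300:306].tolist())
```

```text
[[[172, 179, 188], [174, 176, 186], [181, 159, 166], [179, 161, 168], [170, 176, 186], [170, 177, 186]], [[188, 191, 200], [174, 166, 174], [207, 97, 98], [203, 108, 110], [169, 155, 164], [168, 174, 185]], [[222, 221, 226], [206, 196, 204], [214, 105, 107], [206, 59, 56], [159, 102, 105], [169, 176, 186]], [[238, 236, 241], [238, 235, 240], [215, 192, 200], [213, 164, 169], [155, 134, 141], [171, 178, 188]]]
[[[145, 149, 150], [120, 121, 123], [115, 100, 102], [118, 105, 110], [111, 116, 122], [112, 108, 114]], [[128, 131, 132], [114, 107, 112], [135, 63, 64], [133, 71, 73], [117, 105, 111], [112, 108, 114]], [[143, 143, 148], [140, 132, 139], [146, 75, 77], [138, 44, 43], [124, 80, 82], [108, 100, 106]], [[160, 157, 164], [167, 162, 168], [153, 132, 137], [142, 106, 110], [119, 96, 100], [103, 86, 89]]]
```

Emit:
move_arm:
  steps: "0.0002 0 0 0; 0.0002 0 0 0; 0.0002 0 0 0; 0.0002 0 0 0; 0.0002 0 0 0; 0.0002 0 0 0; 0.0002 0 0 0; 0.0002 0 0 0"

```text
time_s: 17.0
ee_pos: [0.411, -0.0932, 0.1653]
tool_rot: [0.033, 0.706, -0.706, -0.032]
contact_force: [10.4, -0.9, -8.0]
gripper_width: 0.019
```

Emit:
move_arm:
  steps: "0 0 0 0; 0 0 0 0; 0 0 0 0; 0 0 0 0; 0 0 0 0; 0 0 0 0; 0 0 0 0; 0 0 0 0"

```text
time_s: 17.8
ee_pos: [0.4109, -0.0932, 0.1653]
tool_rot: [0.033, 0.706, -0.706, -0.032]
contact_force: [10.2, -1.0, -7.3]
gripper_width: 0.0192
```

Emit:
move_arm:
  steps: "0 0 0 0; 0 0 0 0; 0 0 0 0; 0 0 0 0; 0 0 0 0; 0 0 0 0; 0 0 0 0; 0 0 0 0"

```text
time_s: 18.6
ee_pos: [0.411, -0.0932, 0.1653]
tool_rot: [0.033, 0.706, -0.706, -0.032]
contact_force: [9.8, -0.6, -7.6]
gripper_width: 0.019
```

Emit:
move_arm:
  steps: "-0.002 0 0 0; -0.005 0 0 0; -0.009 0 0 0; -0.012 0 0 0; -0.012 0 0 0"

```text
time_s: 19.1
ee_pos: [0.4215, -0.0946, 0.165]
tool_rot: [-0.032, -0.706, 0.706, 0.033]
contact_force: [0.5, 0.9, -1.9]
gripper_width: 0.0189
```

Run:
```python
from h import *
from rig import manip
st()
c=manip.capture("scene");np.savez("scene9.npz",**c);crop(c,"pics/scene9.png",260,360,190,270,8)
```

```text
t 19.1 pos [ 0.4215 -0.0946  0.165 ] yawx 174.71 ydown [-1.3e-03 -2.0e-04 -1.0e+00] F [ 0.46  0.89 -1.91] M [-0.    0.1   0.02] w 0.0189 q [ 0.24  0.01 -0.59 -0.   -0.97 -0.33]
```

View pics/scene9.png

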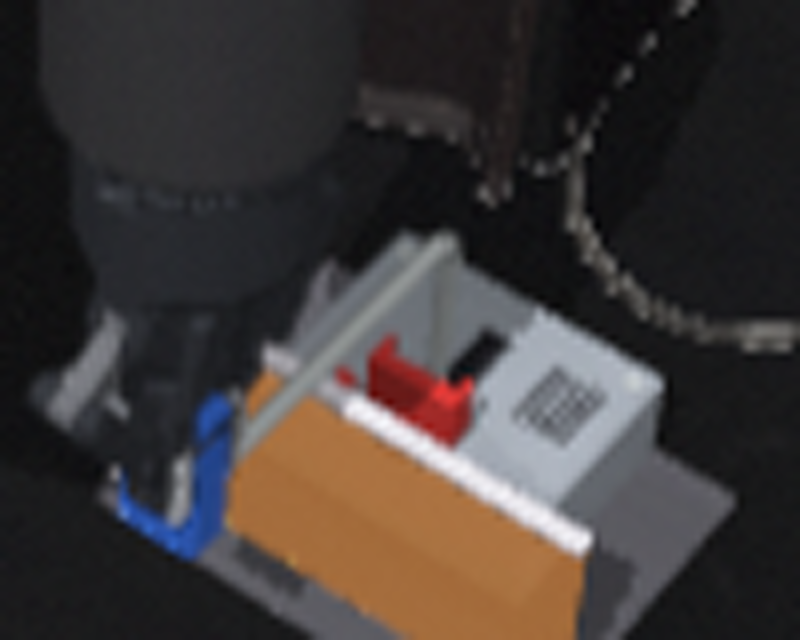

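Slide stays home and the rod is clear of it. Lift.

Emit:
move_arm:
  steps: "0 -0.015 0 0; 0 -0.04 0 0; 0 -0.065 0 0; 0 -0.09 0 0; 0 -0.098 0 0; 0 -0.098 0 0"

```text
time_s: 19.75
ee_pos: [0.4219, -0.0943, 0.2639]
tool_rot: [0.033, 0.707, -0.706, -0.032]
contact_force: [-0.2, 0.3, -1.9]
gripper_width: 0.019
```

Run:
```python
from h import *
from rig import manip
goto(.4443,.2542,.26,-170.07)
c=manip.capture("scene");np.savez("scene10.npz",**c);crop(c,"pics/scene10.png",240,360,170,270,6)
```

```text
t 19.75 pos [ 0.4219 -0.0943  0.2639] yawx 174.72 ydown [ 1.8e-03  6.0e-04 -1.0e+00] F [-0.19  0.32 -1.89] M [-0.04  0.11 -0.02] w 0.019 q [ 0.24 -0.08 -0.43 -0.   -1.21 -0.33]
shift tool [ 0.0098  0.0042 -0.3491] turn -0.2654
```

View pics/scene10.png

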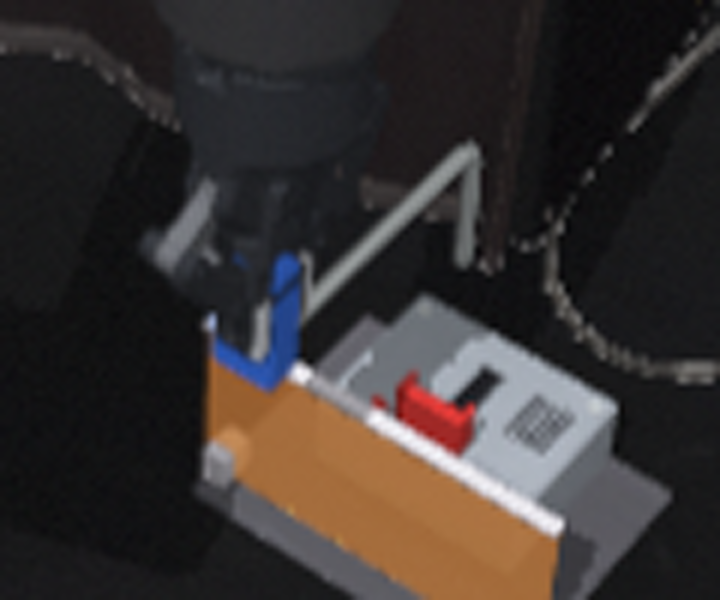

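Run:
```python
from h import *
c=load("scene10.npz")
for yaw,p in((-5.22,[.4406,-.0955,.2585]),(-5.28,[.4219,-.0943,.2639])):
    a=np.radians(yaw);e=np.array([np.cos(a),np.sin(a),0]);p=np.array(p)
    for z in(-.0175,-.0965-.004):print(((proj(c,p+.162*e+[0,0,z])-[240,170])*6+2.5).round(1))
```

```text
[504.9 120.2]
[489.8 246.5]
[483.5 135.4]
[469.2 262.4]
```

Emit:
move_arm:
  steps: "0.001 0 -0.03 -0.03; 0.002 0 -0.075 -0.06; 0.003 0 -0.12 -0.1; 0.005 0 -0.165 -0.14; 0.006 0 -0.21 -0.17; 0.008 0 -0.255 -0.2; 0.009 0 -0.3 -0.23; 0.0098 0 -0.335 -0.265"

```text
time_s: 20.6
ee_pos: [0.4418, 0.242, 0.2613]
tool_rot: [0.063, -0.704, 0.705, -0.061]
contact_force: [0.4, 0.2, -2.2]
gripper_width: 0.0196
```

```bash
python3 -c "
from h import *
goto(.4443,.2542,.26,-170.07)"
```

```text
t 20.6 pos [0.4418 0.242  0.2613] yawx -169.96 ydown [-0.0021 -0.0017 -1.    ] F [ 0.44  0.23 -2.16] M [-0.08 -0.03 -0.01] w 0.0196 q [ 0.89  0.06 -0.31 -0.   -1.21 -0.72]
shift tool [-0.0046  0.0013 -0.0115] turn 0.0019
```

Emit:
move_arm:
  steps: "-0.002 0 -0.008 0; -0.002 0 -0.008 0; -0.002 0 -0.008 0"

```text
time_s: 20.9
ee_pos: [0.4427, 0.2474, 0.262]
tool_rot: [0.062, -0.704, 0.705, -0.06]
contact_force: [-0.5, 0.3, -1.2]
gripper_width: 0.0192
```

```bash
python3 -c "
from h import *
goto(.4443,.2542,.14,-170.07)"
```

```text
t 20.9 pos [0.4427 0.2474 0.262 ] yawx -170.1 ydown [-0.0018 -0.0018 -1.    ] F [-0.46  0.31 -1.21] M [-0.1   0.04  0.03] w 0.0192 q [ 0.9   0.06 -0.3  -0.   -1.21 -0.72]
shift tool [-0.003   0.122  -0.0066] turn -0.0006
```

Emit:
move_arm:
  steps: "-0.003 0.02 -0.0065 0; -0.003 0.045 -0.0065 0; -0.003 0.07 -0.0065 0; -0.003 0.095 -0.0065 0; -0.003 0.107 -0.0065 0; -0.003 0.107 -0.0065 0; -0.003 0.107 -0.0065 0"

```text
time_s: 21.6
ee_pos: [0.4457, 0.255, 0.1572]
tool_rot: [-0.061, 0.705, -0.704, 0.061]
contact_force: [0.3, 0.9, -1.1]
gripper_width: 0.0192
```

Run:
```python
from h import *
from rig import manip
goto(.4443,.2542,.1195,-170.07)
for n,b in(("scene",(150,250,150,240)),("top",(180,240,165,235))):
    c=manip.capture(n);np.savez(n+"11.npz",**c);crop(c,f"pics/{n}11.png",*b,8)
```

```text
t 21.6 pos [0.4457 0.255  0.1572] yawx -170.12 ydown [ 9.e-04  4.e-04 -1.e+00] F [ 0.32  0.88 -1.12] M [-0.03  0.04  0.03] w 0.0192 q [ 0.9   0.16 -0.45  0.   -0.97 -0.73]
shift tool [0.0015 0.0377 0.0005] turn -0.0008
```

View pics/scene11.png

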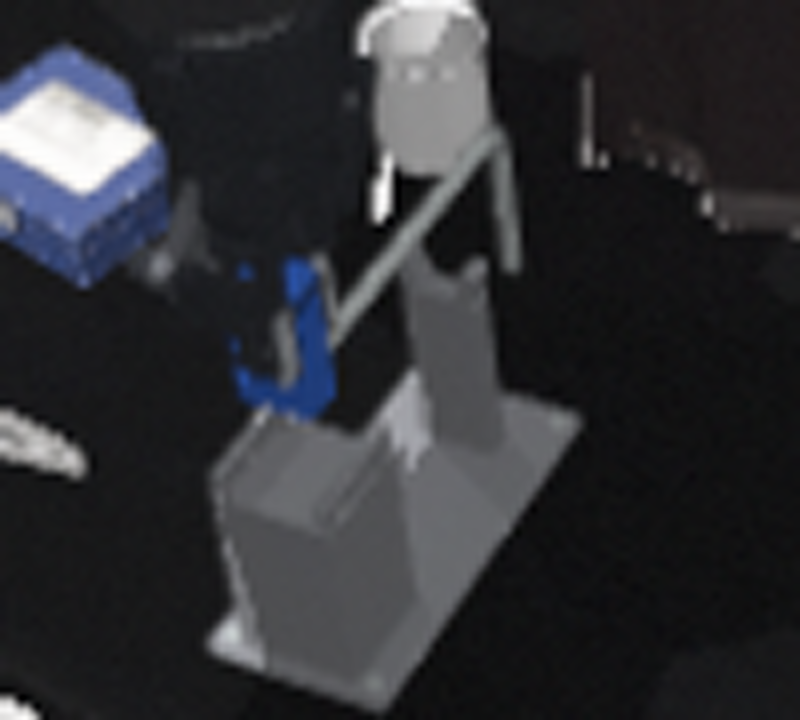

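View pics/top11.png

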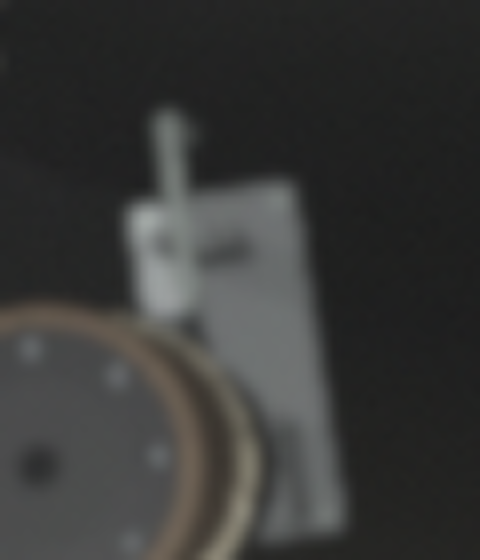

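Rod hangs over the fork and the seat as when lifted (bend at (495,135), fork notch at (450,270)). Lower in steps, watching the force.

Emit:
move_arm:
  steps: "0.0015 0.01 0.0005 0; 0.0015 0.02 0.0005 0; 0.0015 0.027 0.0005 0; 0.0015 0.031 0.0005 0; 0.0015 0.031 0.0005 0"

```text
time_s: 22.2
ee_pos: [0.4434, 0.2541, 0.1244]
tool_rot: [0.062, -0.704, 0.705, -0.061]
contact_force: [0.3, 0.2, -1.7]
gripper_width: 0.0193
```

```bash
python3 -c "
from h import *
goto(.4443,.2542,.1195,-170.07)"
```

```text
t 22.2 pos [0.4434 0.2541 0.1244] yawx -170.09 ydown [-0.0011 -0.0013 -1.    ] F [ 0.28  0.17 -1.72] M [-0.1   0.09  0.04] w 0.0193 q [ 0.91  0.19 -0.49 -0.   -0.89 -0.73]
shift tool [-0.0009  0.0049  0.0001] turn -0.0003
```

Emit:
move_arm:
  steps: "-0.0009 0.002 0 0; -0.0009 0.003 0 0; -0.0009 0.003 0 0"

```text
time_s: 22.5
ee_pos: [0.4447, 0.2547, 0.1223]
tool_rot: [-0.061, 0.704, -0.704, 0.061]
contact_force: [-0.6, 0.7, -2.0]
gripper_width: 0.0191
```

Emit:
move_arm:
  steps: "0 0.001 0 0; 0 0.001 0 0"

```text
time_s: 22.7
ee_pos: [0.4446, 0.2546, 0.1213]
tool_rot: [-0.061, 0.704, -0.704, 0.061]
contact_force: [-0.6, 0.8, -1.4]
gripper_width: 0.0188
```

Emit:
move_arm:
  steps: "0 0.001 0 0; 0 0.001 0 0"

```text
time_s: 22.9
ee_pos: [0.4446, 0.2546, 0.1202]
tool_rot: [0.061, -0.704, 0.704, -0.061]
contact_force: [-0.6, -0.1, -1.3]
gripper_width: 0.0186
```

Run:
```python
from h import *
from rig import manip
goto(.4443,.2542,.1195,-170.07)
for n,b in(("scene",(150,250,150,240)),("top",(180,240,165,235))):
    c=manip.capture(n);np.savez(n+"12.npz",**c);crop(c,f"pics/{n}12.png",*b,8)
```

```text
t 22.9 pos [0.4446 0.2546 0.1202] yawx -170.09 ydown [-1.e-04 -0.e+00 -1.e+00] F [-0.62 -0.15 -1.32] M [-0.06  0.05  0.04] w 0.0186 q [ 0.9   0.2  -0.49 -0.   -0.88 -0.73]
shift tool [0.0003 0.0007 0.0003] turn -0.0003
```

View pics/scene12.png

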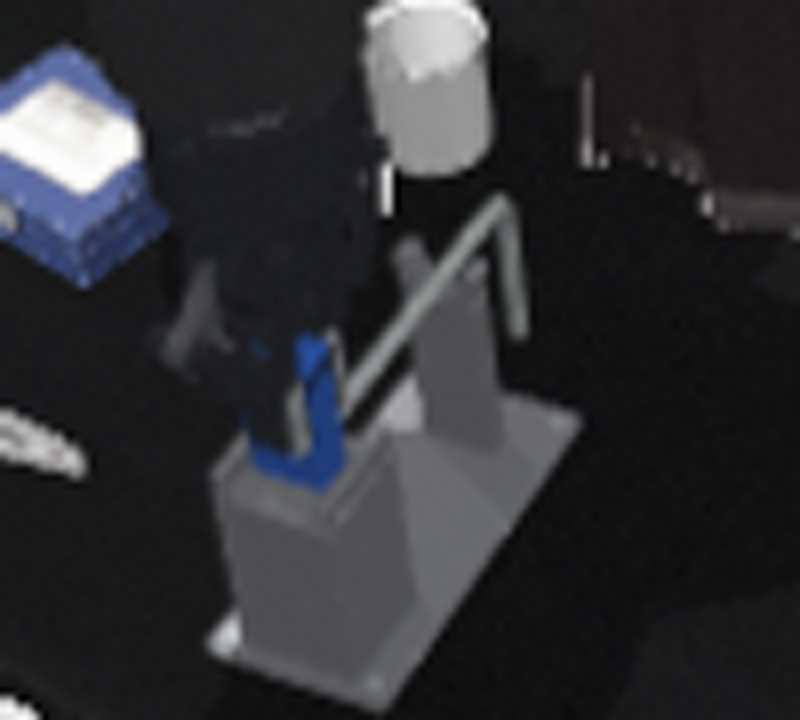

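Emit:
move_arm:
  steps: "0 0.0007 0 0; 0 0.0007 0 0"

```text
time_s: 23.2
ee_pos: [0.4447, 0.2546, 0.1196]
tool_rot: [-0.061, 0.704, -0.704, 0.061]
contact_force: [-0.2, 0.4, -1.1]
gripper_width: 0.0191
```

Emit:
move_arm:
  steps: "0 0.0007 0 0; 0 0.0007 0 0"

```text
time_s: 23.4
ee_pos: [0.4447, 0.2546, 0.1195]
tool_rot: [-0.061, 0.704, -0.704, 0.061]
contact_force: [-1.9, -0.5, 5.4]
gripper_width: 0.0194
```

Emit:
move_arm:
  steps: "0 -0.0005 0 0; 0 -0.0005 0 0; 0 -0.0005 0 0; 0 -0.0005 0 0; 0 -0.0005 0 0; 0 -0.0005 0 0; 0 -0.0005 0 0; 0 -0.0005 0 0"
  grip: 0

```text
time_s: 24.2
ee_pos: [0.4446, 0.2546, 0.1194]
tool_rot: [0.061, -0.704, 0.704, -0.061]
contact_force: [1.4, 0.6, -0.5]
gripper_width: 0.0854
```

Emit:
move_arm:
  steps: "0 0 0 0; 0 -0.01 0 0; 0 -0.03 0 0; 0 -0.06 0 0; 0 -0.1 0 0; 0 -0.13 0 0; 0 -0.14 0 0; 0 -0.14 0 0"

```text
time_s: 25.0
ee_pos: [0.4452, 0.2552, 0.2616]
tool_rot: [-0.06, 0.705, -0.704, 0.062]
contact_force: [-0.2, -0.1, -0.8]
gripper_width: 0.0854
```

Emit:
move_arm:
  steps: "0 0 -0.03 0; 0 0 -0.07 0; 0 0 -0.11 0; 0 0 -0.15 0; 0 0 -0.19 0; 0 0 -0.22 0; 0 0 -0.22 0; 0 0 -0.22 0"

```text
time_s: 25.8
ee_pos: [0.406, 0.4712, 0.2572]
tool_rot: [0.062, -0.703, 0.705, -0.061]
contact_force: [0.5, -0.5, 0.0]
gripper_width: 0.0853
```

Run:
```python
from h import *
from rig import manip
st()
for n in("scene","top"):
    c=manip.capture(n);np.savez(n+"13.npz",**c);cv2.imwrite(f"pics/{n}13.png",c["pixels"][:,:,::-1])
    a=load(n+"0.npz")
    b=(165,235,165,245) if n=="scene" else (185,345,165,240)
    for q,k in((a,"a"),(c,"b")):crop(q,f"pics/cmp_{k}.png",*b,5)
    f=np.hstack if n=="scene" else np.vstack
    cv2.imwrite(f"pics/cmp_{n}.png",f([cv2.imread("pics/cmp_a.png"),cv2.imread("pics/cmp_b.png")]))
```

```text
t 25.8 pos [0.406  0.4712 0.2572] yawx -170.03 ydown [-0.0018 -0.0031 -1.    ] F [ 0.49 -0.53  0.04] M [-0.1  -0.05 -0.  ] w 0.0853 q [ 1.17  0.26 -0.07 -0.   -1.25 -1.  ]
```

View pics/scene13.png

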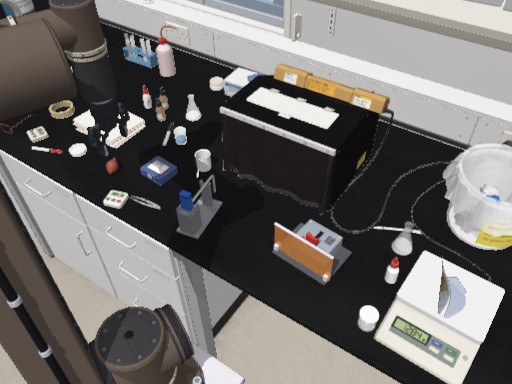

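View pics/cmp_scene.png

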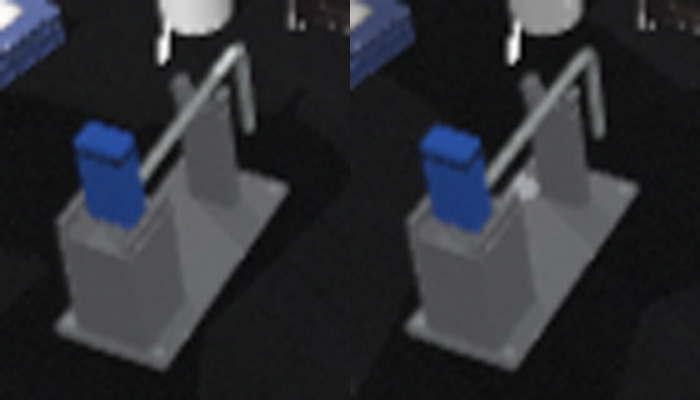

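View pics/cmp_top.png

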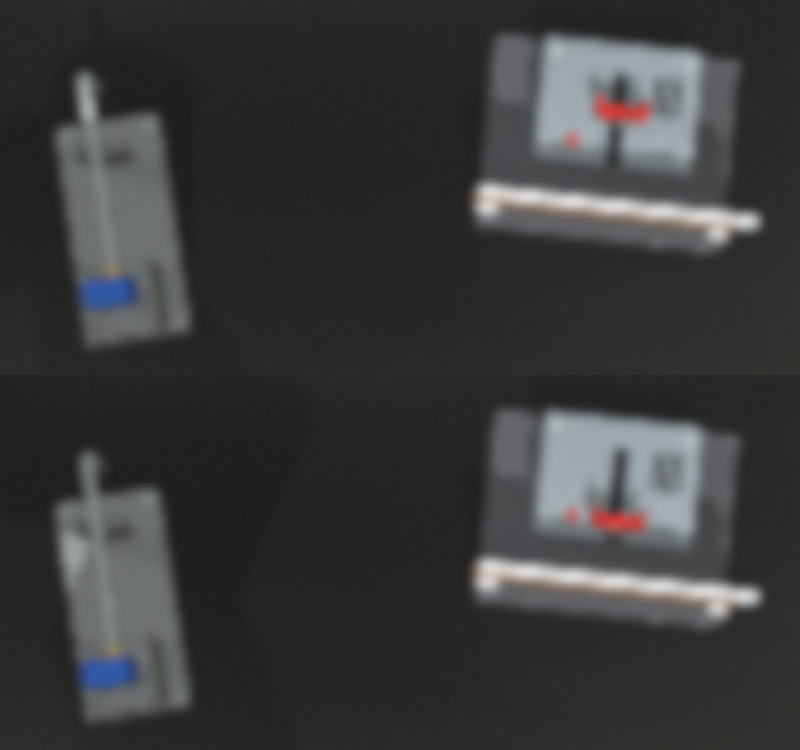

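Run:
```python
from rig import manip
print(manip.job_done())
```

```text
the job is handed in; nothing more can be done
None
```

I drew the reset slide home with the rod, held it there at about 10 N, and put the rod back in its rest. The job was handed in at about 26 s of the 72 s allowed.

- **Slide:** The slide moved at about 4 N. The stop was felt after roughly 25 mm of travel. I held it there from 12.7 to 18.6 s at 8–10.5 N by the wrist reading. No reading went above 10.5 N, but force was only read at the end of each move.
- **After release:** I backed the rod off and lifted it clear. The last pictures show the slide still home, the rod lying in seat and fork, and no visible change to anything else.
- **Screen:** I saw no sign that the rod touched it; the rod's axis stayed about 25–30 mm above its top edge while pulling.

Three checks were not clean:

- **Reset not confirmed:** The small red dot on the box stayed red throughout, so I have no visual sign that the reset took.
- **Rod position:** In the top view the rod lies about 1 pixel (about 3 mm) nearer the robot than at first. It is still within the seat.
- **Camera disagreement:** The two cameras differed by 4–6 mm in absolute position. I worked relative to the controller and by feel instead.

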